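# Lay out power-supply parts in fitting order

## Task

The four power-supply components standing in the aluminium carrier are in the order in which they will be fitted, the first one beside the white card. Move them into the four square cells of the blue repair tray, keeping that order: the first goes into the cell beside the screw compartments, the last into the cell farthest from the screws. Stand each one upright and flat on the floor in the middle of its cell, and do not drop any.

Things in the scene. Friction and masses are not known exactly. Their poses are not given: they have to be found in the camera images.
- capacitor_center (a point): Electrolytic capacitor: plain dark upright cylinder, 35 mm in diameter, 50 mm tall, bare aluminium top with a cross-shaped vent, about 80 g. Origin at its centre, half-way up; z up.
- heatsink_center (a point): Heat sink: bare aluminium extrusion with eight upright fins and a small black transistor on the side facing its -y; 44 mm (x) by 36 mm (y), 50 mm tall, about 120 g. The fin ends are 44 mm apart along x: grip across x. Origin at its centre, half-way up; z up.
- transformer_center (a point): Transformer: grey laminated iron core 46 mm (x) by 22 mm (y), 48 mm tall, with a copper winding through it that stands out on both y sides to 38 mm; about 260 g. Grip the core across x (46 mm). Origin at its centre, half-way up; z up.
- choke_center (a point): Toroidal choke: copper-wound ring, 45 mm in diameter and 20 to 22 mm thick, standing on edge on a black foot 36 mm (x) by 46 mm (y), 4 mm thick; 50 mm tall in all, about 110 g. The ring's axis is its x: grip the ring across x (20 mm). Origin at its centre, half-way up; z up.
- nest_capacitor: Black plate, 66 x 64 x 4 mm, fixed in one of the carrier's places, with a round rim 5 mm high (top 13 mm above the table): the nest in which the capacitor stands at the start, with about 4 mm of play. It never moves and shows afterwards where the capacitor stood. Origin: centre of its underside, 4 mm above the table; axes as the carrier's.
- nest_heatsink: Black plate, 66 x 64 x 4 mm, fixed in one of the carrier's places, with a rectangular (52 x 44 mm inside) rim 5 mm high (top 13 mm above the table): the nest in which the heat sink stands at the start, with about 4 mm of play. It never moves and shows afterwards where the heat sink stood. Origin: centre of its underside, 4 mm above the table; axes as the carrier's.
- nest_transformer: Black plate, 66 x 64 x 4 mm, fixed in one of the carrier's places, with a rectangular (54 x 46 mm inside) rim 5 mm high (top 13 mm above the table): the nest in which the transformer stands at the start, with about 4 mm of play. It never moves and shows afterwards where the transformer stood. Origin: centre of its underside, 4 mm above the table; axes as the carrier's.
- nest_choke: Black plate, 66 x 64 x 4 mm, fixed in one of the carrier's places, with a rectangular (44 x 52 mm inside, longer in y) rim 5 mm high (top 13 mm above the table): the nest in which the choke stands at the start, with about 4 mm of play. It never moves and shows afterwards where the choke stood. Origin: centre of its underside, 4 mm above the table; axes as the carrier's.
- carrier: Fixed aluminium carrier, 76 (x) by 284 mm (y), lips 11 mm high; the components stand in it in a row along y, 8 mm above the table, within 0.1 rad of its axes. First end: +y, a 22 mm high plate with a white card sloping down outside it. Places at x = 0, y = +0.102 (first), +0.034, -0.034, -0.102 m (last). Origin: middle of the row at table height. Loose bench items lie 65 mm or more from the row.
- tray: Fixed blue tray, four square cells 68 (x) by 64 mm (y) in a row along y; floor 4 mm, walls 9 mm above the table. First end: -y, with three screw compartments; flat magnet strip at the other. Cell centres at x = 0, y = -0.102 (first), -0.034, +0.034, +0.102 m (last). Origin: middle of the cells at table height. May swap sides with the carrier. Loose bench items lie 65 mm or more from the row.
Not all that is in view belongs to the job. Leave any pink look-alike of the nest_transformer alone.

How it is judged:
By the outcome, as a careful person would: the job done as asked, in the order asked, and still so for the second after the job is handed in, with the robot touching nothing.
It also fails if it takes over 102 s, if anything falls off the work surface, if the arm or the gripper's body presses on something with over 40 N, if the wrist force passes 120 N, or if a joint passes its speed limit or range.

## Robot

A 7-joint arm with a two-finger parallel gripper is mounted at the origin on the work surface. World frame = base frame: x ahead of the robot, y to its left, z up, the work surface at z = 0. Lengths are in m, angles in rad, forces in N, time in s.
With the tool pointing down it reaches from about 0.425 to 1.025 m from the base axis. Payload 3.6 kg.
Tool frame: the origin (TCP) lies between the finger pads; the fingertips stand 22 mm ahead of it and the grasp point (between the pads) lies 3 mm ahead of it; z points along the fingers, y is the line along which they close (so a half turn about z gives the same grasp; the last joint's range is limited). The gripper opens to 85 mm and grips with 20 to 120 N. Pads are 22 mm wide; open, the fingers measure 114 mm over their backs; the gripper's body (76 mm by 85 mm) begins 54 mm behind the grasp point. The pads swing forward as they close: fully open they stand 13 mm farther back than shut.
Start: joints at [1.06, 0.591, 0.048, 1.609, -0.033, 0.943, -0.034], TCP at [0.294, -0.663, 0.218] pointing down, gripper open.
Joint ranges: [-2.69, 2.69], [-0.47, 2.24], [-1.27, 1.36], [0.19, 2.51], [-1.53, 4.68], [0.08, 2.07], [-3.09, 3.09]. Speed limits (rad/s): [2.57, 2.57, 3.14, 3.14, 3.14, 3.14, 3.14].

## Interface

Orientations are given as [roll, pitch, yaw] about the fixed x, y, z axes, in that order (R = Rz(yaw) Ry(pitch) Rx(roll)).
In Python, from station import sense, grab_frame, hand_in gives the robot as it stands.
- The arm moves only by the tool drive_tool, never from a script. Its argument "series" is a list that holds one entry, the list of rows, each a list of 5 numbers: the shift along the tool's x, y, z in units of 30 mm (1.0 is 30 mm), then the turn about the tool's z in units of 8 degrees (1.0 is 8 degrees), then the opening in per cent of the stroke, from 0 (shut) to 100 (fully open). In form: [[[dx, dy, dz, spin, grip], ...]]. A call has exactly 8 rows; each row is the pose to reach, as a shift and turn from the pose commanded when the call began, along the tool's axes at that moment; what a row does not reach only later rows make up. A row lasts 1/10 s, in which the tool goes at most 50 mm and 8.59 degrees, less where a joint would pass 70% of its speed; a pose out of reach is approached as far as the arm can. A call with a gripper value outside its range is refused whole. The fingers move at their own pace and stop on an object; the grip force is fixed at half the most. Time passes only in rows, so rows that repeat a pose let the fingers close, or fill a call up. It gives the time, the measured TCP pose, the force, the opening and the grip force at its end, in the units of the state.
- sense(): the state, without advancing time (a new reading comes with each control period).
- grab_frame(name): name is "scene" or "top" or "wrist"; returns a dict with "image" (400x640x3 uint8, red, green, blue), "depth" (400x640 float32, m along the optical axis (not along the pixel's ray), 0 where there is no reading), "fx", "fy", "cx", "cy" (pixels), "origin" and "orientation" of the camera in the world; the wrist camera has in their place "T_tool_cam" (4x4, takes a point from camera to tool coordinates, whose origin is the TCP and whose axes are the flange's). Camera axes: x right, y down, z forward; pixel columns grow to the right and rows downward; lengths in m; the calibration is good to about 2 mm. A picture is of the moment at which its call begins: read the wrist's pose just before it.
- hand_in(): hands the job in; it is judged then, once.
The state is a dict: "time": time; "q": joint angles; "joint_velocities": joint speeds; "joint_efforts": joint torques, N m; "ee_pos": TCP position; "tcp_rot": TCP orientation; "wrist_force": force on the tool from outside, world axes, zero at the start; "wrist_torque": the same for the moment, N m; "gripper_width": finger opening in m; "grip_force": force on a finger pad.
Only numpy, scipy, OpenCV 4.12 (cv2) and the standard library are available. Lean on these libraries where they do the work, as an engineer would, in place of code of your own. Each camera call takes 0.05 s, during which the arm holds its last target. There are 200 camera calls.

## Working session

There is one attempt and no reset: what is moved stays moved. The work goes in short steps, Python scripts to look and compute and a tool call to move; the robot and the scene stay as the last step left them, time stands still between calls to the robot, and variables do not carry over. Pictures are saved under pics/ and viewed, at most 14 in all, crops included, and the job is handed in when it is done.

Besides the shell and the picture viewer there is one more tool, called after "Emit:" as a command line: name --argument value ..., lists and objects as JSON in quotes. drive_tool: Moves the arm, as the interface text tells. Its arguments: {"type":"object","properties":{"series":{"type":"array","items":{"type":"array","items":{"type":"array","items":{"type":"number"}}}}},"required":["series"]}

```bash
ls; mkdir -p pics; python3 - <<'E'
from station import sense, grab_frame
import cv2,numpy as np
s=sense();print(s['time'],s['ee_pos'],s['tcp_rot'],s['gripper_width'])
for n in ['scene','top']:
    f=grab_frame(n);cv2.imwrite(f'pics/{n}0.png',f['image'][:,:,::-1]);np.savez(f'{n}0.npz',**f)
    print(n,f['fx'],f['fy'],f['cx'],f['cy'],f['origin'],f['orientation'])
print(grab_frame('wrist')['T_tool_cam'])
E
```

```text
pics
0.0 [ 0.29383025 -0.66186064  0.21634161] [-3.13939190e+00  1.27082348e-04  4.17852590e-01] 0.08525467688421547
scene 452.5007430544079 452.5007430544079 325.8279762129093 200.00446700897433 [ 1.17248934 -0.18465183  0.69072919] [-2.29263174  0.01067519  1.27048176]
top 498.64777395760046 498.64777395760046 313.2592071429709 195.79615809057776 [0.34582214 0.02440919 1.26496837] [-3.03075769 -0.02749431 -1.5804564 ]
[[-8.40325517e-04 -9.60579896e-01 -2.78002801e-01  7.02715860e-02]
 [ 9.99999135e-01 -1.08846784e-03  7.38249864e-04 -6.90151626e-04]
 [-1.01174509e-03 -2.78001940e-01  9.60579980e-01 -1.55775929e-01]
 [ 0.00000000e+00  0.00000000e+00  0.00000000e+00  1.00000000e+00]]
```

View pics/scene0.png

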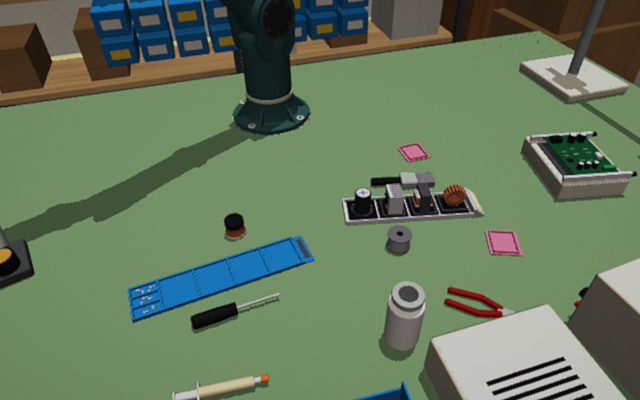

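View pics/top0.png

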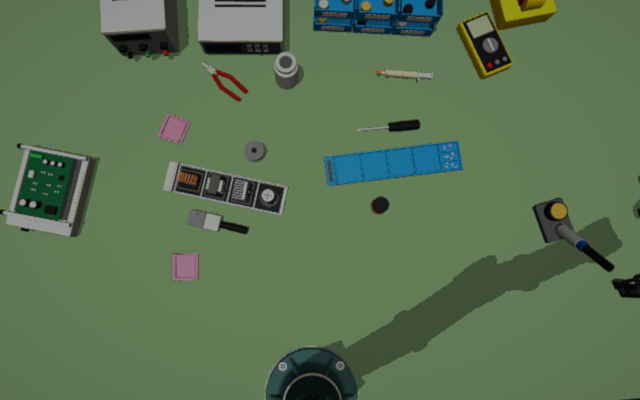

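The top view shows the carrier at pixels (165–288, 162–213), with the white card at its left (+y) end. The order is choke (188,178), transformer (215,185), heat sink (241,190), capacitor (268,196). The tray is at (325–462, 142–185), screws at its right (-y) end.

```bash
cat >h.py <<'E'
import numpy as np,cv2
from scipy.spatial.transform import Rotation as R
def cam(f,s=None):
    if 'T_tool_cam' in f:
        T=np.eye(4);T[:3,:3]=R.from_euler('xyz',s['tcp_rot']).as_matrix();T[:3,3]=s['ee_pos']
        return T@f['T_tool_cam']
    T=np.eye(4);T[:3,:3]=R.from_euler('xyz',f['orientation']).as_matrix();T[:3,3]=f['origin'];return T
def ray(f,T,uv,z):
    uv=np.atleast_2d(uv).astype(float)
    d=np.c_[(uv[:,0]-f['cx'])/f['fx'],(uv[:,1]-f['cy'])/f['fy'],np.ones(len(uv))]@T[:3,:3].T
    return T[:3,3]+d*((z-T[2,3])/d[:,2])[:,None]
def proj(f,T,p):
    c=(np.atleast_2d(p)-T[:3,3])@T[:3,:3]
    return np.c_[c[:,0]/c[:,2]*f['fx']+f['cx'],c[:,1]/c[:,2]*f['fy']+f['cy']]
def cloud(f,T):
    v,u=np.mgrid[:400,:640];d=f['depth']
    c=np.dstack([(u-f['cx'])/f['fx']*d,(v-f['cy'])/f['fy']*d,d])
    return c@T[:3,:3].T+T[:3,3]
E
python3 - <<'E'
from h import *
f=dict(np.load('top0.npz'));T=cam(f);im=f['image']
P=cloud(f,T);print('table z',np.median(P[230:250,260:320,2]))
hsv=cv2.cvtColor(im,cv2.COLOR_RGB2HSV)
m=cv2.inRange(hsv,(98,120,60),(118,255,255));m[:120]=0
c=max(cv2.findContours(m,0,2)[0],key=cv2.contourArea)
w=ray(f,T,c[:,0],0.009)[:,:2]
print('tray',cv2.minAreaRect((w*1000).astype(np.float32)))
# carrier: raised region
z=P[...,2];m=((z>0.006)&(z<0.09)).astype(np.uint8);m[:,:160]=0;m[:,292:]=0;m[:158]=0;m[216:]=0
for u,v in [(188,178),(215,185),(241,190),(268,196)]: print(P[v,u])
cv2.imwrite('pics/crop.png',np.hstack([cv2.resize(im[150:225,155:300],None,fx=5,fy=5,interpolation=2)[:,:,::-1]]))
cv2.imwrite('pics/crop2.png',cv2.resize(im[135:195,315:470],None,fx=5,fy=5,interpolation=2)[:,:,::-1])
E
```

```text
table z -0.00016176283740954034
tray ((569.4351196289062, -217.80233764648438), (76.04186248779297, 349.9068603515625), 6.720422267913818)
[0.52494815 0.29323918 0.06085998]
[0.50848768 0.22924526 0.05310622]
[0.49992283 0.16987628 0.01983631]
[0.4804191  0.10013025 0.05511959]
```

View pics/crop.png

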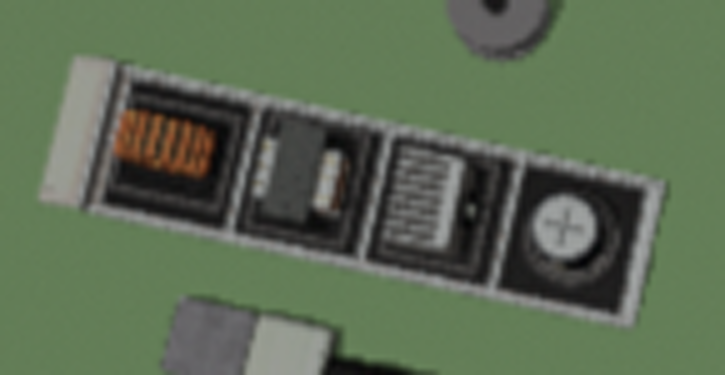

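View pics/crop2.png

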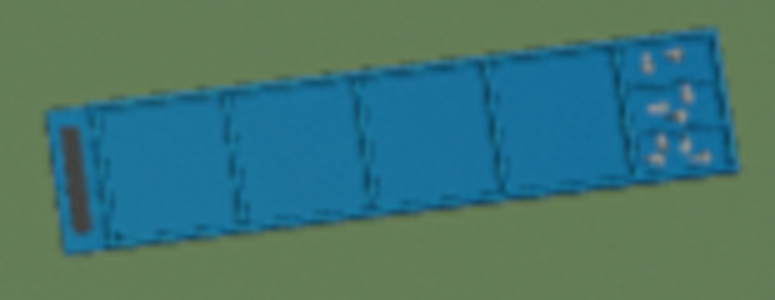

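Both crops confirm the order: choke, transformer, heat sink, capacitor counting from the card. All four grips are along carrier x. The screw compartments are at the tray's right end (-y). Next, a closer look with the wrist camera over the tray.

Emit:
drive_tool --series '[[[14.4,-9.8,-2,-9.1,100],[14.4,-9.8,-2,-9.1,100],[14.4,-9.8,-2,-9.1,100],[14.4,-9.8,-2,-9.1,100],[14.4,-9.8,-2,-9.1,100],[14.4,-9.8,-2,-9.1,100],[14.4,-9.8,-2,-9.1,100],[14.4,-9.8,-2,-9.1,100]]]'

```text
time: 0.95
ee_pos: [0.5042, -0.3232, 0.2633]
tcp_rot: [-3.141, 0.0, 1.624]
wrist_force: [0.8, -0.5, -0.2]
gripper_width: 0.0856
grip_force: 0.0
```

```bash
cat >>h.py <<'E'
def go(x,y,z,yawdeg):
    from station import sense
    s=sense();p=s['ee_pos'];M=R.from_euler('xyz',s['tcp_rot']).as_matrix()
    d=M.T@(np.array([x,y,z])-p)/0.03
    w=(yawdeg-np.degrees(s['tcp_rot'][2])+180)%360-180
    print('t',round(s['time'],2),'pos',p.round(4),'rpy',np.degrees(s['tcp_rot']).round(2),'w',round(s['gripper_width'],4),'F',np.round(s['wrist_force'],1),'-> units',d.round(2),'spin',round(-w/8,2))
E
python3 -c "
from h import *
go(.569,-.218,.28,96.7)"
```

```text
t 0.95 pos [ 0.5042 -0.3232  0.2633] rpy [-1.7999e+02  1.0000e-02  9.3040e+01] w 0.0856 F [ 0.8 -0.5 -0.2] -> units [ 3.39  2.34 -0.56] spin -0.46
```

Emit:
drive_tool --series '[[[3.4,2.3,-1,-0.5,100],[3.4,2.3,-1,-0.5,100],[3.4,2.3,-1,-0.5,100],[3.4,2.3,-1,-0.5,100],[3.4,2.3,-1,-0.5,100],[3.4,2.3,-1,-0.5,100],[3.4,2.3,-1,-0.5,100],[3.4,2.3,-1,-0.5,100]]]'

```text
time: 1.75
ee_pos: [0.5669, -0.2214, 0.2927]
tcp_rot: [-3.141, 0.0, 1.685]
wrist_force: [0.8, 0.3, 0.3]
gripper_width: 0.0855
grip_force: 0.0
```

```bash
cat >>h.py <<'E'
def snap(name):
    from station import sense,grab_frame
    s=sense();f=grab_frame('wrist');T=cam(f,s)
    cv2.imwrite(f'pics/{name}.png',f['image'][:,:,::-1]);np.savez(f'{name}.npz',T=T,**f)
    return f,T
E
python3 - <<'E'
from h import *
f,T=snap('wt');im=f['image'];print(f['fx'],T[:3,3])
hsv=cv2.cvtColor(im,cv2.COLOR_RGB2HSV)
m=cv2.inRange(hsv,(98,120,50),(118,255,255))
c=max(cv2.findContours(m,0,2)[0],key=cv2.contourArea)
w=ray(f,T,c[:,0],0.009)[:,:2]
print('tray',cv2.minAreaRect((w*1000).astype(np.float32)), c[:,0].min(0),c[:,0].max(0))
go(.569,-.218,.28,96.7)
E
```

```text
328.40955005701704 [ 0.55859502 -0.15079357  0.44845218]
tray ((943.30126953125, -224.50735473632812), (134.92457580566406, 404.01312255859375), 21.737276077270508) [543  24] [639 306]
t 1.8 pos [ 0.5671 -0.2211  0.2928] rpy [-179.96    0.     96.58] w 0.0854 F [-0.4 -0.6  0.7] -> units [0.09 0.07 0.43] spin -0.02
```

View pics/wt.png

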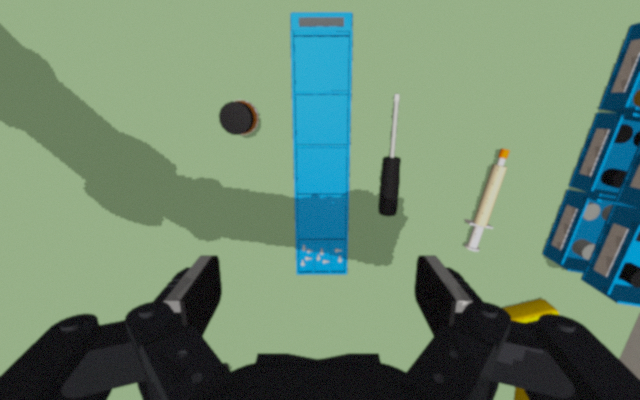

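The wrist view shows the tray at columns 290–352, rows 13–273. The magnet strip is at row 22, the screws at row 257, and the dividers are near rows 35, 94, 145, 194 and 239.

```bash
python3 - <<'E'
from h import *
f=dict(np.load('wt.npz'));T=f['T'];im=f['image']
hsv=cv2.cvtColor(im,cv2.COLOR_RGB2HSV)
for nm,sl,z in [('wt',None,.009)]:
    m=cv2.inRange(hsv,(95,100,40),(120,255,255));m[:,:280]=0;m[:,365:]=0
    c=max(cv2.findContours(m,0,2)[0],key=cv2.contourArea)
    w=ray(f,T,c[:,0]+0.0,z)[:,:2]
    r=cv2.minAreaRect((w*1000).astype(np.float32));print(r)
th=np.radians(r[2] if r[2]<45 else r[2]-90)
c0=np.array(r[0])/1000
ex=np.array([np.cos(th),np.sin(th)]);ey=np.array([-ex[1],ex[0]])
t=np.arange(-.185,.185,.0005)
lat=np.arange(-.025,.026,.001)
g=cv2.cvtColor(im,cv2.COLOR_RGB2GRAY)
X=c0+t[:,None,None]*ey+lat[None,:,None]*ex
P=np.dstack([X,np.full(X.shape[:2],.009)]).reshape(-1,3)
uv=proj(f,T,P).astype(np.float32).reshape(len(t),len(lat),2)
I=cv2.remap(g,uv[...,0],uv[...,1],1).astype(float)
prof=np.median(I,1);d=prof-cv2.blur(prof[:,None],(1,31))[:,0]
from scipy.signal import find_peaks
k,_=find_peaks(-d,height=3,distance=10)
print([(round(float(t[i])*1000,1),round(float(d[i]),1)) for i in k])
print(c0,np.degrees(th))
E
```

```text
((570.22509765625, -215.65585327148438), (75.80253601074219, 348.04388427734375), 6.727092742919922)
[(-169.0, -27.5), (-157.5, -5.2), (-146.0, -3.5), (-132.0, -6.1), (-117.5, -11.4), (-59.0, -5.4), (-50.5, -8.1), (18.0, -7.3), (81.0, -15.8), (148.5, -24.5), (162.5, -10.6), (172.0, -4.9)]
[ 0.5702251  -0.21565585] 6.727092742919922
```

```bash
python3 - <<'E'
from h import *
from scipy.signal import find_peaks
for n in ['top0','wt']:
    f=dict(np.load(n+'.npz'));T=f['T'] if 'T' in f else cam(f);im=f['image']
    hsv=cv2.cvtColor(im,cv2.COLOR_RGB2HSV)
    m=cv2.inRange(hsv,(95,100,40),(120,255,255))
    if n=='wt': m[:,:280]=0;m[:,365:]=0
    else: m[:125]=0
    c=max(cv2.findContours(m,0,2)[0],key=cv2.contourArea)
    r=cv2.minAreaRect((ray(f,T,c[:,0],.009)[:,:2]*1000).astype(np.float32));th=np.radians(r[2]);c0=np.array(r[0])/1000
    ex=np.array([np.cos(th),np.sin(th)]);ey=np.array([-ex[1],ex[0]])
    t=np.arange(-.185,.185,.0005);lat=np.arange(-.025,.026,.001)
    X=c0+t[:,None,None]*ey+lat[None,:,None]*ex
    uv=proj(f,T,np.dstack([X,np.full(X.shape[:2],.008)]).reshape(-1,3)).astype(np.float32).reshape(len(t),-1,2)
    prof=cv2.remap(cv2.cvtColor(im,cv2.COLOR_RGB2GRAY),uv[...,0],uv[...,1],1).astype(float).mean(1)
    d=prof-cv2.blur(prof[:,None],(1,41))[:,0]
    # matched score for 5-wall comb (8 mm wide)
    o=np.arange(0,.03,.0005)
    sc=[-np.mean([d[np.abs(t-(q+k*.068))<.004].mean() for k in range(-2,3)]) for q in o]
    print(n,np.round(r[0],1),np.round(r[1],1),round(r[2],2),'offset',o[np.argmax(sc)],np.round(sc[int(np.argmax(sc))-4:int(np.argmax(sc))+5],2))
    q=o[np.argmax(sc)];print('tray origin',c0+q*ey)
E
```

```text
top0 [ 569.6 -217.3] [ 76.7 350.8] 6.65 offset 0.015 [3.39 4.17 4.75 5.09 5.22 5.15 4.95 4.68 4.37]
tray origin [ 0.56790646 -0.20243394]
wt [ 570.2 -215.7] [ 75.8 348. ] 6.73 offset 0.015 [3.35 3.72 4.1  4.39 4.51 4.39 3.99 3.3  2.45]
tray origin [ 0.56846799 -0.20075912]
```

```bash
python3 -c "
from h import *
go(.475,.10,.24,77)"
```

```text
t 1.8 pos [ 0.5671 -0.2211  0.2928] rpy [-179.96    0.     96.58] w 0.0854 F [-0.4 -0.6  0.7] -> units [10.98 -1.82  1.76] spin 2.45
```

Emit:
drive_tool --series '[[[11,-1.8,1.8,2.4,100],[11,-1.8,1.8,2.4,100],[11,-1.8,1.8,2.4,100],[11,-1.8,1.8,2.4,100],[11,-1.8,1.8,2.4,100],[11,-1.8,1.8,2.4,100],[11,-1.8,1.8,2.4,100],[11,-1.8,1.8,2.4,100]]]'

```text
time: 2.6
ee_pos: [0.4735, 0.1075, 0.2389]
tcp_rot: [-3.14, -0.002, 1.362]
wrist_force: [-0.5, 0.0, -1.1]
gripper_width: 0.0852
grip_force: 0.0
```

```bash
python3 -c "
from h import *
snap('wc');go(.475,.10,.24,77)"
```

```text
t 2.65 pos [0.4747 0.1042 0.239 ] rpy [-1.7996e+02 -3.0000e-02  7.7830e+01] w 0.0855 F [-0.6 -1.9 -0.4] -> units [-0.13  0.04 -0.03] spin 0.1
```

View pics/wc.png

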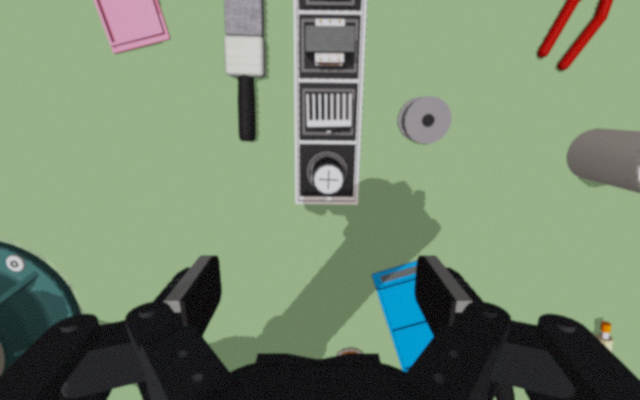

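The carrier runs up the image at columns 297–362. The capacitor is at (328,178), the heat sink at (330,112) and the transformer at (330,42); the choke is just out of view. I'll back off along tool x to see all four.

Emit:
drive_tool --series '[[[-1,0,-1,0.1,100],[-2.5,0,-1.2,0.1,100],[-2.5,0,-1.2,0.1,100],[-2.5,0,-1.2,0.1,100],[-2.5,0,-1.2,0.1,100],[-2.5,0,-1.2,0.1,100],[-2.5,0,-1.2,0.1,100],[-2.5,0,-1.2,0.1,100]]]'

```text
time: 3.45
ee_pos: [0.4595, 0.0291, 0.2749]
tcp_rot: [-3.141, -0.0, 1.34]
wrist_force: [-0.2, -0.2, -0.5]
gripper_width: 0.0853
grip_force: 0.0
```

```bash
cat >m.py <<'E'
from h import *
def parts(f,T):
    P=cloud(f,T);z=P[...,2]
    print('table',np.round(np.median(z[z<.006][z[z<.006]>-.01]),4))
    guess={'choke':(.525,.297),'trafo':(.510,.230),'hs':(.495,.164),'cap':(.480,.098)}
    for n,g in guess.items():
        d=np.hypot(P[...,0]-g[0],P[...,1]-g[1])
        ztop=np.percentile(z[(d<.03)],97)
        m=(d<.035)&(z>ztop-.006)&(z<ztop+.01)
        q=P[m][:,:2]
        r=cv2.minAreaRect((q*1000).astype(np.float32))
        print(n,'ztop',round(float(ztop),4),m.sum(),np.round(r[0],1),np.round(r[1],1),round(r[2],1),'mean',q.mean(0).round(4))
    hsv=cv2.cvtColor(f['image'],cv2.COLOR_RGB2HSV)
E
python3 - <<'E'
from m import *
f,T=snap('wc2');parts(f,T);go(.475,.03,.24,77)
f=dict(np.load('top0.npz'));parts(f,cam(f))
E
```

```text
table -0.0005Traceback (most recent call last):
  File "<stdin>", line 2, in <module>
  File "m.py", line 8, in parts
    ztop=np.percentile(z[(d<.03)],97)
    return _quantile_unchecked(
        a, q, axis, out, overwrite_input, method, keepdims, weights)
    return _ureduce(a,
                    func=_quantile_ureduce_func,
    ...<5 lines>...
                    overwrite_input=overwrite_input,
                    method=method)
    r = func(a, **kwargs)
    result = _quantile(arr,
                       quantiles=q,
    ...<2 lines>...
                       out=out,
                       weights=wgt)
    slices_having_nans = np.isnan(arr[-1, ...])
                                  ~~~^^^^^^^^^
IndexError: index -1 is out of bounds for axis 0 with size 0
```

View pics/wc2.png

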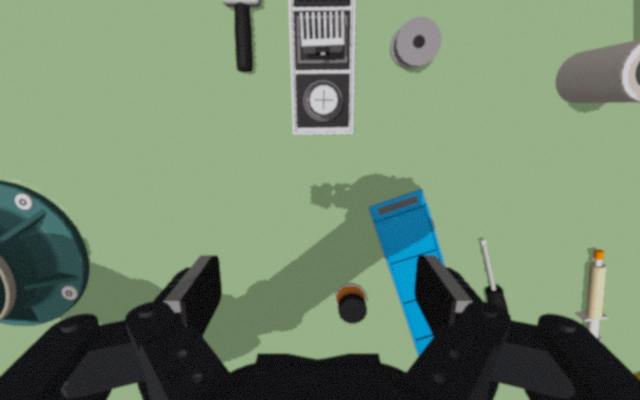

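Wrong direction: the row has moved up the image. I'll go forward instead.

Emit:
drive_tool --series '[[[6,-0.3,0,0,100],[6,-0.3,0,0,100],[6,-0.3,0,0,100],[6,-0.3,0,0,100],[6,-0.3,0,0,100],[6,-0.3,0,0,100],[6,-0.3,0,0,100],[6,-0.3,0,0,100]]]'

```text
time: 4.3
ee_pos: [0.4921, 0.2037, 0.2749]
tcp_rot: [-3.141, 0.001, 1.336]
wrist_force: [-0.3, -0.5, 0.1]
gripper_width: 0.0851
grip_force: 0.0
```

```bash
python3 - <<'E'
from m import *
f,T=snap('wc3');parts(f,T);go(.5,.2,.27,77)
f=dict(np.load('top0.npz'));parts(f,cam(f))
E
```

```text
table -0.0005
choke ztop 0.4306 978 [508.1 273. ] [0. 0.] 0.0 mean [0.5081 0.273 ]
trafo ztop 0.3823 2610 [501.1 219. ] [ 9.2 53.9] 77.1 mean [0.5058 0.2194]
hs ztop 0.0584 537 [496.9 172.7] [31.6 44. ] 78.9 mean [0.4967 0.17  ]
cap ztop 0.0589 585 [482.7 104.4] [33.9 33.8] 2.9 mean [0.4826 0.1057]
t 4.35 pos [0.4921 0.2039 0.275 ] rpy [-1.800e+02  6.000e-02  7.655e+01] w 0.0853 F [-0.3 -0.1  0.4] -> units [-0.06  0.28  0.17] spin -0.06
table 0.0001
choke ztop 0.0583 87 [527.3 299.5] [29.3 22. ] 72.1 mean [0.5286 0.2995]
trafo ztop 0.0588 161 [512.4 235.1] [28.1 46.2] 77.4 mean [0.5111 0.2323]
hs ztop 0.0607 112 [497.8 169.1] [31.3 44.2] 79.1 mean [0.4976 0.1671]
cap ztop 0.0612 137 [483.8 101.2] [31.7 32.2] 89.7 mean [0.4834 0.1011]
```

View pics/wc3.png

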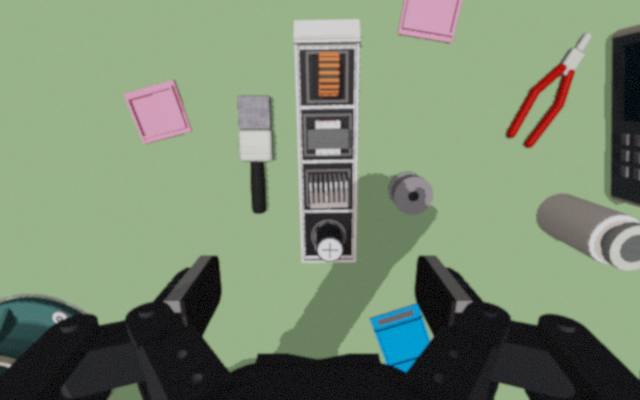

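```bash
sed -i "s/    print('table'.*/    z=np.where(f['depth']>0,z,-9)/" m.py; python3 - <<'E'
from m import *
f=dict(np.load('wc3.npz'));T=f['T'];parts(f,T)
for n,roi in [('wc3',(15,270,285,370)),('top0',(158,216,160,292))]:
    f=dict(np.load(n+'.npz'));T=f['T'] if 'T' in f else cam(f)
    hsv=cv2.cvtColor(f['image'],cv2.COLOR_RGB2HSV)
    m=255-cv2.inRange(hsv,(40,50,30),(80,255,255));k=np.zeros_like(m);a,b,c,d=roi;k[a:b,c:d]=m[a:b,c:d]
    # wall corner edges at the carrier: bright aluminium lips
    g=cv2.inRange(hsv,(0,0,130),(180,60,255));g=g&k
    cc=max(cv2.findContours(cv2.morphologyEx(k,cv2.MORPH_OPEN,np.ones((5,5))),0,2)[0],key=cv2.contourArea)
    r=cv2.minAreaRect((ray(f,T,cc[:,0],.011)[:,:2]*1000).astype(np.float32));print(n,r)
E
```

```text
choke ztop 0.057 605 [527.9 303.6] [31.4 21.4] 76.5 mean [0.5274 0.3036]
trafo ztop 0.3823 2610 [501.1 219. ] [ 9.2 53.9] 77.1 mean [0.5058 0.2194]
hs ztop 0.0584 537 [496.9 172.7] [31.6 44. ] 78.9 mean [0.4967 0.17  ]
cap ztop 0.0589 585 [482.7 104.4] [33.9 33.8] 2.9 mean [0.4826 0.1057]
wc3 ((506.4433288574219, 213.81500244140625), (309.02020263671875, 80.35386657714844), 77.31295013427734)
top0 ((506.670166015625, 210.56063842773438), (307.10699462890625, 79.05389404296875), 77.23847198486328)
```

```bash
sed -i "s/z=np.where(f\['depth'\]>0,z,-9)/z=np.where((f['depth']>0)\&(z<.08),z,-9)/; s/z\[(d<.03)\]/z[(d<.03)\&(z>-1)]/" m.py; python3 - <<'E'
from m import *
f=dict(np.load('wc3.npz'));parts(f,f['T'])
go(.5276,.3015,.13,77)
E
```

```text
choke ztop 0.0574 591 [527.9 303.6] [31.3 21.4] 76.5 mean [0.5274 0.3036]
trafo ztop 0.0565 824 [510.7 236. ] [33.7 46.4] 76.4 mean [0.511  0.2362]
hs ztop 0.0584 537 [496.9 172.7] [31.6 44. ] 78.9 mean [0.4967 0.17  ]
cap ztop 0.0589 585 [482.7 104.4] [33.9 33.8] 2.9 mean [0.4826 0.1057]
t 4.35 pos [0.4921 0.2039 0.275 ] rpy [-1.800e+02  6.000e-02  7.655e+01] w 0.0853 F [-0.3 -0.1  0.4] -> units [3.45 0.39 4.83] spin -0.06
```

Emit:
drive_tool --series '[[[1.5,0.2,1,-0.1,100],[3,0.4,2,-0.1,100],[3.45,0.4,3,-0.1,75],[3.45,0.4,4,-0.1,65],[3.45,0.4,4.8,-0.1,65],[3.45,0.4,4.8,-0.1,65],[3.45,0.4,4.8,-0.1,65],[3.45,0.4,4.8,-0.1,65]]]'

```text
time: 5.15
ee_pos: [0.5289, 0.3038, 0.1328]
tcp_rot: [3.139, -0.002, 1.351]
wrist_force: [-0.2, -0.6, 0.6]
gripper_width: 0.0557
grip_force: 0.0
```

```bash
python3 -c "
from h import *
go(.5276,.3015,.039,76.8)"
```

```text
t 5.15 pos [0.5289 0.3038 0.1328] rpy [ 1.7988e+02 -1.1000e-01  7.7440e+01] w 0.0557 F [-0.2 -0.6  0.6] -> units [-0.09 -0.03  3.13] spin 0.08
```

Emit:
drive_tool --series '[[[0,0,0.6,0,65],[0,0,1.4,0,65],[0,0,2.2,0,65],[0,0,2.8,0,65],[0,0,3.05,0,65],[0,0,3.05,0,65],[0,0,3.05,0,10],[0,0,3.05,0,10]]]'

```text
time: 5.95
ee_pos: [0.5286, 0.3042, 0.0411]
tcp_rot: [3.14, -0.002, 1.352]
wrist_force: [0.1, -0.4, 0.5]
gripper_width: 0.0274
grip_force: 0.0
```

Emit:
drive_tool --series '[[[0,0,0,0,10],[0,0,0,0,10],[0,0,0,0,10],[0,0,0,0,10],[0,0,0,0,10],[0,0,0,0,10],[0,0,0,0,10],[0,0,0,0,10]]]'

```text
time: 6.75
ee_pos: [0.5285, 0.3041, 0.0412]
tcp_rot: [3.14, -0.001, 1.352]
wrist_force: [-0.5, -0.9, 4.9]
gripper_width: 0.0156
grip_force: 58.5
```

Emit:
drive_tool --series '[[[0,0,-0.2,0,10],[0,0,-0.5,0,10],[0,0,-1,0,10],[0,0,-1.6,0,10],[0,0,-2.4,0,10],[0,0,-3.2,0,10],[0,0,-3.2,0,10],[0,0,-3.2,0,10]]]'

```text
time: 7.55
ee_pos: [0.528, 0.3036, 0.1366]
tcp_rot: [3.14, -0.001, 1.352]
wrist_force: [-0.6, -0.1, -1.9]
gripper_width: 0.0156
grip_force: 58.7
```

```bash
python3 -c "
from h import *
go(.580,-.3013,.137,96.7)"
```

```text
t 7.55 pos [0.528  0.3036 0.1366] rpy [ 1.7993e+02 -6.0000e-02  7.7480e+01] w 0.0156 F [-0.6 -0.1 -1.9] -> units [-19.31   6.06  -0.02] spin -2.4
```

Emit:
drive_tool --series '[[[-0.5,0.2,0,-0.1,10],[-1.7,0.5,0,-0.3,10],[-3,0.9,0,-0.4,10],[-4.4,1.4,0,-0.6,10],[-5.8,1.8,0,-0.8,10],[-7.2,2.3,0,-1,10],[-8.6,2.7,0,-1.2,10],[-10,3.1,0,-1.4,10]]]'

```text
time: 8.35
ee_pos: [0.5524, -0.0114, 0.1345]
tcp_rot: [-3.139, 0.0, 1.549]
wrist_force: [0.9, 0.1, -1.8]
gripper_width: 0.0153
grip_force: 58.7
```

```bash
python3 -c "
from h import *
go(.580,-.3013,.137,96.7)"
```

```text
t 8.35 pos [ 0.5524 -0.0114  0.1345] rpy [-1.7986e+02  1.0000e-02  8.8770e+01] w 0.0153 F [ 0.9  0.1 -1.8] -> units [-9.64  1.13 -0.09] spin -0.99
```

Emit:
drive_tool --series '[[[-1.4,0.2,0,-0.2,10],[-2.8,0.3,0,-0.4,10],[-4.2,0.5,0,-0.6,10],[-5.6,0.7,0,-0.8,10],[-7,0.9,0,-1,10],[-8.3,1,0,-1,10],[-9.2,1.1,0,-1,10],[-9.6,1.1,0,-1,10]]]'

```text
time: 9.15
ee_pos: [0.5783, -0.3024, 0.1339]
tcp_rot: [-3.139, 0.0, 1.682]
wrist_force: [-0.2, -0.5, -1.6]
gripper_width: 0.0158
grip_force: 58.7
```

Emit:
drive_tool --series '[[[0,0,0.2,0,10],[0,0,0.6,0,10],[0,0,1,0,10],[0,0,1,0,10],[0,0,1,0,10],[0,0,1,0,10],[0,0,1,0,10],[0,0,1,0,10]]]'

```text
time: 9.95
ee_pos: [0.5803, -0.2982, 0.1061]
tcp_rot: [3.141, 0.001, 1.688]
wrist_force: [0.6, 0.9, -0.9]
gripper_width: 0.0154
grip_force: 58.7
```

```bash
python3 -c "
from h import *
go(.580,-.3013,.039,96.7)"
```

```text
t 9.95 pos [ 0.5803 -0.2982  0.1061] rpy [1.7996e+02 3.0000e-02 9.6700e+01] w 0.0154 F [ 0.6  0.9 -0.9] -> units [-0.1  -0.02  2.24] spin -0.0
```

Emit:
drive_tool --series '[[[-0.1,0,0.6,0,10],[-0.1,0,1.2,0,10],[-0.1,0,1.7,0,10],[-0.1,0,2,0,10],[-0.1,0,2.15,0,10],[-0.1,0,2.22,0,10],[-0.1,0,2.26,0,10],[-0.1,0,2.28,0,10]]]'

```text
time: 10.75
ee_pos: [0.5808, -0.3012, 0.0377]
tcp_rot: [3.141, 0.0, 1.688]
wrist_force: [-0.1, -0.5, -2.0]
gripper_width: 0.0159
grip_force: 58.7
```

```bash
python3 -c "
from h import *
go(.580,-.3013,.0372,96.7)"
```

```text
t 10.75 pos [ 0.5808 -0.3012  0.0377] rpy [1.7995e+02 3.0000e-02 9.6690e+01] w 0.0159 F [-0.1 -0.5 -2. ] -> units [-0.   -0.03  0.02] spin -0.0
```

Emit:
drive_tool --series '[[[0,0,0.02,0,10],[0,0,0.03,0,10],[0,0,0.03,0,10],[0,0,0.03,0,15],[0,0,0.03,0,25],[0,0,0.03,0,40],[0,0,0.03,0,60],[0,0,0.03,0,60]]]'

```text
time: 11.55
ee_pos: [0.5801, -0.301, 0.036]
tcp_rot: [-3.141, -0.0, 1.688]
wrist_force: [0.1, -0.1, -0.1]
gripper_width: 0.051
grip_force: 0.0
```

Emit:
drive_tool --series '[[[0,0,0,0,60],[0,0,-0.5,0,60],[0,0,-1.5,0,65],[0,0,-2.5,0,80],[-1,0,-3.5,0,100],[-2,0,-4,0,100],[-2,0,-4,0,100],[-2,0,-4,0,100]]]'

```text
time: 12.35
ee_pos: [0.5871, -0.3618, 0.1575]
tcp_rot: [3.141, 0.001, 1.685]
wrist_force: [0.1, 0.5, -0.3]
gripper_width: 0.0855
grip_force: 0.0
```

```bash
cat >>m.py <<'E'
def top(f,T,g,rad=.035):
    P=cloud(f,T);z=P[...,2];d=np.hypot(P[...,0]-g[0],P[...,1]-g[1]);ok=(d<rad)&(f['depth']>0)&(z<.09)
    zt=np.percentile(z[ok],95);m=ok&(z>zt-.006);r=cv2.minAreaRect((P[m][:,:2]*1000).astype(np.float32))
    print('ztop',round(float(zt),4),m.sum(),np.round(r[0],1),np.round(r[1],1),round(r[2],1))
E
python3 - <<'E'
from m import *
from station import grab_frame
f,T=snap('p1');f2=grab_frame('top')
go(.5115,.2355,.14,77)
print(proj(f,T,[.58,-.302,.05]))
for a,b in ((f,T),(f2,cam(f2))): top(a,b,(.58,-.302))
E
```

```text
t 12.45 pos [ 0.5868 -0.3591  0.1561] rpy [-1.7996e+02 -8.0000e-02  9.6770e+01] w 0.0856 F [-0.3  0.2 -1. ] -> units [19.98 -0.16  0.57] spin 2.47
[[317.77692433 120.75874647]]
ztop 0.0527 1126 [ 580.  -301.7] [21.8 32.2] 5.8
ztop 0.0533 109 [ 580.5 -305.7] [22.8 36.3] 7.0
```

View pics/p1.png

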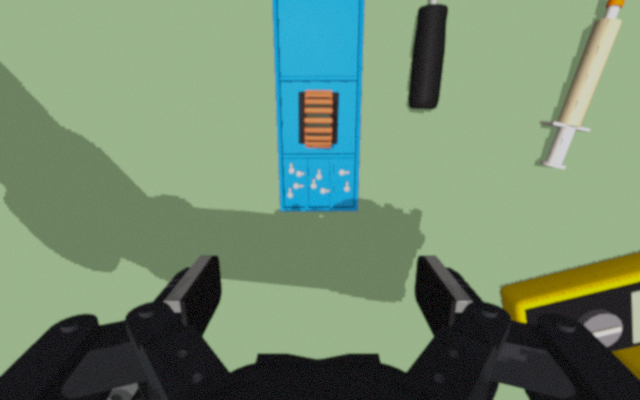

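The choke stands upright in cell 1 at (319,119), centred to within 1–2 mm in both cameras. Next is the transformer.

Emit:
drive_tool --series '[[[0.7,0,0,0.1,100],[2,0,0,0.3,100],[3.5,0,0,0.5,100],[5,0,0,0.7,100],[6.5,0,0,0.9,100],[8,0,0,1.1,100],[9.5,0,0,1.3,100],[11,-0.1,0,1.5,100]]]'

```text
time: 13.25
ee_pos: [0.5445, -0.0299, 0.1559]
tcp_rot: [-3.14, -0.001, 1.48]
wrist_force: [0.4, 0.4, -0.3]
gripper_width: 0.0854
grip_force: 0.0
```

```bash
python3 -c "
from h import *
go(.511,.2362,.13,76.8)"
```

```text
t 13.25 pos [ 0.5445 -0.0299  0.1559] rpy [-1.7993e+02 -5.0000e-02  8.4780e+01] w 0.0854 F [ 0.4  0.4 -0.3] -> units [ 8.73 -1.92  0.87] spin 1.0
```

Emit:
drive_tool --series '[[[1.4,-0.3,0.1,0.2,100],[2.9,-0.6,0.3,0.4,100],[4.4,-1,0.5,0.6,100],[5.9,-1.3,0.7,0.8,100],[7.3,-1.6,0.9,1,100],[8.3,-1.8,0.9,1,100],[8.7,-1.9,0.9,1,100],[8.7,-1.9,0.9,1,100]]]'

```text
time: 14.05
ee_pos: [0.5116, 0.2344, 0.1291]
tcp_rot: [-3.14, -0.0, 1.344]
wrist_force: [0.1, -0.2, -0.5]
gripper_width: 0.085
grip_force: 0.0
```

```bash
python3 -c "
from h import *
go(.511,.2362,.036,76.6)"
```

```text
t 14.05 pos [0.5116 0.2344 0.1291] rpy [-1.7993e+02 -3.0000e-02  7.7000e+01] w 0.085 F [ 0.1 -0.2 -0.5] -> units [ 0.05 -0.03  3.1 ] spin 0.05
```

Emit:
drive_tool --series '[[[0,0,0.6,0,100],[0,0,1.4,0,100],[0,0,2.2,0,100],[0,0,2.8,0,100],[0,0,3.1,0,100],[0,0,3.1,0,100],[0,0,3.1,0,60],[0,0,3.1,0,40]]]'

```text
time: 14.85
ee_pos: [0.514, 0.2317, 0.0373]
tcp_rot: [3.14, -0.001, 1.338]
wrist_force: [1.0, -1.0, -0.8]
gripper_width: 0.0588
grip_force: 0.0
```

Emit:
drive_tool --series '[[[0,0,0,0,40],[0,0,0,0,40],[0,0,0,0,40],[0,0,0,0,40],[0,0,0,0,40],[0,0,0,0,40],[0,0,0,0,40],[0,0,0,0,40]]]'

```text
time: 15.65
ee_pos: [0.5134, 0.2322, 0.0378]
tcp_rot: [3.14, -0.0, 1.339]
wrist_force: [-2.1, 0.8, 5.6]
gripper_width: 0.043
grip_force: 59.8
```

Emit:
drive_tool --series '[[[0,0,-0.2,0,40],[0,0,-0.5,0,40],[0,0,-1,0,40],[0,0,-1.6,0,40],[0,0,-2.4,0,40],[0,0,-3.2,0,40],[0,0,-3.4,0,40],[0,0,-3.4,0,40]]]'

```text
time: 16.45
ee_pos: [0.514, 0.2321, 0.1398]
tcp_rot: [3.139, -0.002, 1.338]
wrist_force: [0.1, 0.1, -2.8]
gripper_width: 0.0426
grip_force: 61.3
```

```bash
python3 -c "
from h import *
go(.5725,-.2346,.137,96.7)"
```

```text
t 16.45 pos [0.514  0.2321 0.1398] rpy [ 1.7987e+02 -1.0000e-01  7.6680e+01] w 0.0426 F [ 0.1  0.1 -2.8] -> units [-14.69   5.48   0.08] spin -2.5
```

Emit:
drive_tool --series '[[[-0.5,0.2,0,-0.1,40],[-1.7,0.6,0,-0.3,40],[-3,1.1,0,-0.5,40],[-4.4,1.6,0,-0.7,40],[-5.8,2.2,0,-0.9,40],[-7,2.6,0,-1.1,40],[-8,3,0,-1.3,40],[-9,3.4,0,-1.5,40]]]'

```text
time: 17.25
ee_pos: [0.5491, -0.0563, 0.1369]
tcp_rot: [-3.139, 0.0, 1.548]
wrist_force: [0.6, -0.1, -2.3]
gripper_width: 0.0425
grip_force: 61.3
```

```bash
python3 -c "
from h import *
go(.5728,-.2371,.1,96.7)"
```

```text
t 17.25 pos [ 0.5491 -0.0563  0.1369] rpy [-179.84    0.     88.72] w 0.0425 F [ 0.6 -0.1 -2.3] -> units [-6.01  0.93  1.23] spin -1.0
```

Emit:
drive_tool --series '[[[-1.2,0.2,0,-0.2,40],[-2.5,0.4,0,-0.4,40],[-3.8,0.6,0,-0.6,40],[-5,0.8,0.2,-0.8,40],[-5.8,0.9,0.5,-1,40],[-6,0.9,1,-1,40],[-6,0.9,1.2,-1,40],[-6,0.9,1.2,-1,40]]]'

```text
time: 18.05
ee_pos: [0.5715, -0.2325, 0.1003]
tcp_rot: [-3.138, -0.003, 1.689]
wrist_force: [0.2, 0.6, -2.2]
gripper_width: 0.0427
grip_force: 61.5
```

Emit:
drive_tool --series '[[[0,0,0.1,0,40],[0,0,0.2,0,40],[0,0,0.5,0,40],[0,0,0.7,0,40],[0,0,0.7,0,40],[0,0,0.7,0,40],[0,0,0.7,0,40],[0,0,0.7,0,40]]]'

```text
time: 18.85
ee_pos: [0.5735, -0.235, 0.0816]
tcp_rot: [3.141, 0.0, 1.688]
wrist_force: [0.3, 0.2, -2.5]
gripper_width: 0.0427
grip_force: 61.5
```

```bash
python3 -c "
from h import *
go(.5728,-.2371,.0342,96.7)"
```

```text
t 18.85 pos [ 0.5735 -0.235   0.0816] rpy [1.7997e+02 2.0000e-02 9.6690e+01] w 0.0427 F [ 0.3  0.2 -2.5] -> units [-0.07 -0.03  1.58] spin -0.0
```

Emit:
drive_tool --series '[[[-0.07,0,0.4,0,40],[-0.07,0,0.8,0,40],[-0.07,0,1.1,0,40],[-0.07,0,1.3,0,40],[-0.07,0,1.45,0,40],[-0.07,0,1.52,0,40],[-0.07,0,1.56,0,40],[-0.07,0,1.57,0,40]]]'

```text
time: 19.65
ee_pos: [0.5737, -0.237, 0.0344]
tcp_rot: [3.141, 0.0, 1.688]
wrist_force: [0.3, -0.5, -2.2]
gripper_width: 0.0427
grip_force: 61.4
```

```bash
python3 -c "
from h import *
go(.5728,-.2371,.0338,96.7)"
```

```text
t 19.65 pos [ 0.5737 -0.237   0.0344] rpy [1.7998e+02 1.0000e-02 9.6700e+01] w 0.0427 F [ 0.3 -0.5 -2.2] -> units [ 0.   -0.03  0.02] spin -0.0
```

Emit:
drive_tool --series '[[[0,-0.03,0.02,0,40],[0,-0.03,0.03,0,40],[0,-0.03,0.03,0,45],[0,-0.03,0.03,0,55],[0,-0.03,0.03,0,70],[0,-0.03,0.03,0,85],[0,-0.03,0.03,0,100],[0,-0.03,0.03,0,100]]]'

```text
time: 20.45
ee_pos: [0.5726, -0.2372, 0.0333]
tcp_rot: [3.142, 0.0, 1.688]
wrist_force: [0.7, -0.1, -0.5]
gripper_width: 0.0854
grip_force: 0.0
```

Emit:
drive_tool --series '[[[0,0,0,0,100],[0,0,-0.5,0,100],[0,0,-1.5,0,100],[0,0,-2.5,0,100],[-1,0,-3.5,0,100],[-2,0,-4,0,100],[-2,0,-4,0,100],[-2,0,-4,0,100]]]'

```text
time: 21.25
ee_pos: [0.5794, -0.2978, 0.1545]
tcp_rot: [3.141, 0.001, 1.685]
wrist_force: [0.1, 0.5, 0.4]
gripper_width: 0.0857
grip_force: 0.0
```

```bash
python3 - <<'E'
from m import *
from station import grab_frame
f,T=snap('p2');f2=grab_frame('top')
go(.4967,.172,.14,77)
for g in ((.58,-.302),(.5725,-.235)):
  for a,b in ((f,T),(f2,cam(f2))): top(a,b,g,.033)
for g in ((.4973,.171),(.4833,.103)): top(f2,cam(f2),g,.03)
E
```

```text
t 21.35 pos [ 0.579  -0.2952  0.1532] rpy [-1.7995e+02 -7.0000e-02  9.6770e+01] w 0.0853 F [ 0.2  1.  -0.2] -> units [15.79 -0.89  0.46] spin 2.47
ztop 0.0527 950 [ 579.9 -301.4] [21.8 32.4] 6.6
ztop 0.0537 104 [ 580.6 -305. ] [21.1 35.2] 2.3
ztop 0.0522 1802 [ 571.6 -233.7] [46.4 33.7] 6.5
ztop 0.055 157 [ 571.8 -237.6] [45.8 24.8] 7.8
ztop 0.0595 127 [497.8 169.1] [31.2 43.8] 78.8
ztop 0.0605 149 [483.9 101.1] [32.2 31.9] 1.8
```

Emit:
drive_tool --series '[[[0.7,0,0,0.1,100],[2,-0.1,0,0.3,100],[3.5,-0.2,0,0.5,100],[5,-0.3,0,0.7,100],[6.5,-0.4,0,0.9,100],[8,-0.5,0,1.1,100],[9.5,-0.6,0,1.3,100],[11,-0.7,0,1.5,100]]]'

```text
time: 22.15
ee_pos: [0.5183, 0.0316, 0.1529]
tcp_rot: [-3.14, -0.0, 1.48]
wrist_force: [0.5, -0.1, -0.7]
gripper_width: 0.0854
grip_force: 0.0
```

```bash
python3 -c "
from h import *
go(.4968,.172,.13,78.8)"
```

```text
t 22.15 pos [0.5183 0.0316 0.1529] rpy [-1.799e+02 -1.000e-02  8.477e+01] w 0.0854 F [ 0.5 -0.1 -0.7] -> units [ 4.6  -1.14  0.77] spin 0.75
```

Emit:
drive_tool --series '[[[1.4,-0.3,0.1,0.2,100],[2.8,-0.6,0.3,0.4,100],[3.8,-0.9,0.5,0.6,100],[4.4,-1.1,0.7,0.7,100],[4.6,-1.15,0.8,0.75,100],[4.6,-1.15,0.8,0.75,100],[4.6,-1.15,0.8,0.75,100],[4.6,-1.15,0.8,0.75,100]]]'

```text
time: 22.95
ee_pos: [0.4989, 0.1674, 0.1293]
tcp_rot: [3.142, 0.001, 1.371]
wrist_force: [0.8, -0.3, 0.3]
gripper_width: 0.0855
grip_force: 0.0
```

```bash
python3 -c "
from h import *
go(.4968,.172,.036,78.8)"
```

```text
t 22.95 pos [0.4989 0.1674 0.1293] rpy [1.800e+02 6.000e-02 7.856e+01] w 0.0855 F [ 0.8 -0.3  0.3] -> units [ 0.14 -0.1   3.11] spin -0.03
```

Emit:
drive_tool --series '[[[0.1,-0.07,0.6,0,100],[0.1,-0.07,1.4,0,100],[0.1,-0.07,2.2,0,100],[0.1,-0.07,2.8,0,100],[0.1,-0.07,3.1,0,100],[0.1,-0.07,3.1,0,100],[0.1,-0.07,3.1,0,60],[0.1,-0.07,3.1,0,38]]]'

```text
time: 23.75
ee_pos: [0.498, 0.1726, 0.0372]
tcp_rot: [3.14, -0.001, 1.373]
wrist_force: [-0.0, -0.5, -2.0]
gripper_width: 0.0592
grip_force: 0.0
```

Emit:
drive_tool --series '[[[0,0,0,0,38],[0,0,0,0,38],[0,0,0,0,38],[0,0,0,0,38],[0,0,0,0,38],[0,0,0,0,38],[0,0,0,0,38],[0,0,0,0,38]]]'

```text
time: 24.55
ee_pos: [0.4978, 0.1727, 0.0376]
tcp_rot: [3.14, -0.001, 1.374]
wrist_force: [-1.1, -0.1, 6.6]
gripper_width: 0.0415
grip_force: 60.0
```

Emit:
drive_tool --series '[[[0,0,-0.2,0,38],[0,0,-0.5,0,38],[0,0,-1,0,38],[0,0,-1.6,0,38],[0,0,-2.4,0,38],[0,0,-3.2,0,38],[0,0,-3.4,0,38],[0,0,-3.4,0,38]]]'

```text
time: 25.35
ee_pos: [0.4978, 0.1727, 0.1394]
tcp_rot: [3.139, -0.001, 1.373]
wrist_force: [0.1, 0.7, -1.9]
gripper_width: 0.0415
grip_force: 61.0
```

```bash
python3 -c "
from h import *
go(.5645,-.1670,.137,96.7)"
```

```text
t 25.35 pos [0.4978 0.1727 0.1394] rpy [ 1.7988e+02 -7.0000e-02  7.8680e+01] w 0.0415 F [ 0.1  0.7 -1.9] -> units [-10.67   4.4    0.08] spin -2.25
```

Emit:
drive_tool --series '[[[-0.5,0.2,0,-0.1,38],[-1.5,0.6,0,-0.3,38],[-2.7,1.1,0,-0.6,38],[-3.9,1.6,0,-0.9,38],[-5.1,2.1,0,-1.2,38],[-6.3,2.6,0,-1.4,38],[-7.2,3,0,-1.6,38],[-8,3.3,0,-1.7,38]]]'

```text
time: 26.15
ee_pos: [0.5463, -0.0847, 0.1367]
tcp_rot: [-3.139, -0.0, 1.61]
wrist_force: [0.2, 0.5, -1.3]
gripper_width: 0.0416
grip_force: 61.0
```

```bash
python3 -c "
from h import *
go(.5643,-.1642,.09,96.7)"
```

```text
t 26.15 pos [ 0.5463 -0.0847  0.1367] rpy [-179.84   -0.     92.23] w 0.0416 F [ 0.2  0.5 -1.3] -> units [-2.67  0.5   1.55] spin -0.56
```

Emit:
drive_tool --series '[[[-0.9,0.2,0,-0.2,38],[-1.8,0.35,0,-0.4,38],[-2.4,0.5,0.1,-0.5,38],[-2.65,0.5,0.3,-0.55,38],[-2.65,0.5,0.6,-0.55,38],[-2.65,0.5,1,-0.55,38],[-2.65,0.5,1.3,-0.55,38],[-2.65,0.5,1.5,-0.55,38]]]'

```text
time: 26.95
ee_pos: [0.5645, -0.1594, 0.0919]
tcp_rot: [-3.14, -0.001, 1.69]
wrist_force: [1.0, -0.4, -1.8]
gripper_width: 0.0418
grip_force: 61.0
```

```bash
python3 -c "
from h import *
go(.5643,-.1642,.034,96.7)"
```

```text
t 26.95 pos [ 0.5645 -0.1594  0.0919] rpy [-1.7989e+02 -7.0000e-02  9.6830e+01] w 0.0418 F [ 1.  -0.4 -1.8] -> units [-0.16 -0.02  1.93] spin 0.02
```

Emit:
drive_tool --series '[[[-0.1,0,0.4,0,38],[-0.13,0,0.8,0,38],[-0.13,0,1.2,0,38],[-0.13,0,1.5,0,38],[-0.13,0,1.7,0,38],[-0.13,0,1.82,0,38],[-0.13,0,1.88,0,38],[-0.13,0,1.9,0,38]]]'

```text
time: 27.75
ee_pos: [0.566, -0.1649, 0.0364]
tcp_rot: [3.141, 0.0, 1.688]
wrist_force: [-0.9, -0.2, -1.8]
gripper_width: 0.0417
grip_force: 61.0
```

```bash
python3 -c "
from h import *
go(.5643,-.1642,.0336,96.7)"
```

```text
t 27.75 pos [ 0.566  -0.1649  0.0364] rpy [1.7998e+02 1.0000e-02 9.6700e+01] w 0.0417 F [-0.9 -0.2 -1.8] -> units [ 0.03 -0.05  0.09] spin -0.0
```

Emit:
drive_tool --series '[[[0.03,-0.05,0.04,0,38],[0.03,-0.05,0.07,0,38],[0.03,-0.05,0.1,0,38],[0.03,-0.05,0.1,0,38],[0.03,-0.05,0.1,0,45],[0.03,-0.05,0.1,0,60],[0.03,-0.05,0.1,0,80],[0.03,-0.05,0.1,0,100]]]'

```text
time: 28.55
ee_pos: [0.5644, -0.1642, 0.0332]
tcp_rot: [3.141, -0.0, 1.688]
wrist_force: [0.1, 0.0, -0.1]
gripper_width: 0.0778
grip_force: 0.0
```

Emit:
drive_tool --series '[[[0,0,0,0,100],[0,0,0,0,100],[0,0,-0.8,0,100],[0,0,-2,0,100],[-0.5,0,-3.2,0,100],[-1.5,0,-4,0,100],[-2,0,-4,0,100],[-2,0,-4,0,100]]]'

```text
time: 29.35
ee_pos: [0.5709, -0.2275, 0.1532]
tcp_rot: [3.141, 0.002, 1.682]
wrist_force: [-0.3, 0.6, -0.6]
gripper_width: 0.0854
grip_force: 0.0
```

```bash
python3 - <<'E'
from m import *
from station import grab_frame
f,T=snap('p3');f2=grab_frame('top')
go(.483,.1035,.14,77)
for g in ((.5725,-.235),(.5645,-.167)):
  for a,b in ((f,T),(f2,cam(f2))): top(a,b,g,.033)
E
```

```text
t 29.45 pos [ 0.5699 -0.2231  0.1519] rpy [-1.7986e+02 -1.0000e-01  9.6670e+01] w 0.085 F [-0.8  0.6  0. ] -> units [11.15 -1.61  0.42] spin 2.46
ztop 0.0522 1567 [ 571.4 -233.5] [46.1 34. ] 6.9
ztop 0.0541 166 [ 571.8 -237.5] [45.9 23.6] 6.9
ztop 0.054 1335 [ 563.5 -164.3] [44.2 30.8] 6.3
ztop 0.0559 122 [ 564.4 -168. ] [45.  31.4] 8.0
```

View pics/p3.png

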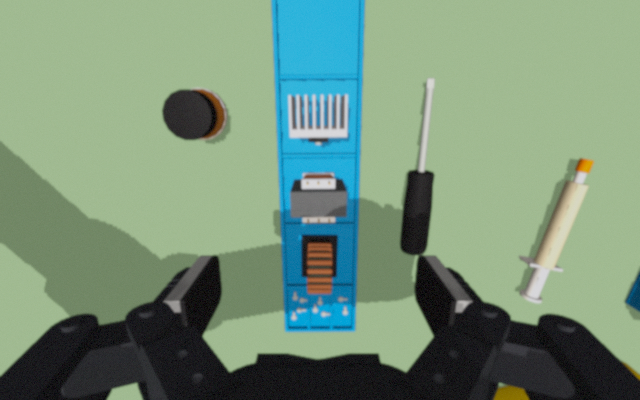

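The view shows heat sink (318,115), transformer (318,195) and choke (319,265) upright in cells 3, 2 and 1. The capacitor is last.

Emit:
drive_tool --series '[[[0.7,-0.1,0,0.1,100],[2,-0.3,0,0.4,100],[3.5,-0.5,0,0.8,100],[5,-0.7,0,1.2,100],[6.5,-0.9,0,1.5,100],[7.8,-1.1,0,1.8,100],[8.6,-1.2,0,2,100],[9,-1.3,0,2.1,100]]]'

```text
time: 30.25
ee_pos: [0.4981, 0.0449, 0.1523]
tcp_rot: [-3.138, -0.001, 1.402]
wrist_force: [-0.5, -0.5, -0.5]
gripper_width: 0.0852
grip_force: 0.0
```

```bash
python3 -c "
from h import *
go(.483,.1035,.12,77)"
```

```text
t 30.25 pos [0.4981 0.0449 0.1523] rpy [-1.798e+02 -7.000e-02  8.031e+01] w 0.0852 F [-0.5 -0.5 -0.5] -> units [ 1.84 -0.82  1.08] spin 0.41
```

Emit:
drive_tool --series '[[[0.7,-0.3,0.2,0.2,100],[1.4,-0.6,0.4,0.4,100],[1.8,-0.8,0.7,0.4,100],[1.85,-0.8,1,0.4,100],[1.85,-0.8,1.1,0.4,100],[1.85,-0.8,1.1,0.4,100],[1.85,-0.8,1.1,0.4,100],[1.85,-0.8,1.1,0.4,100]]]'

```text
time: 31.05
ee_pos: [0.4875, 0.0979, 0.1205]
tcp_rot: [3.141, 0.0, 1.337]
wrist_force: [0.8, -0.2, -0.4]
gripper_width: 0.0856
grip_force: 0.0
```

```bash
python3 -c "
from h import *
go(.483,.1032,.036,77)"
```

```text
t 31.05 pos [0.4875 0.0979 0.1205] rpy [179.98   0.    76.61] w 0.0856 F [ 0.8 -0.2 -0.4] -> units [ 0.14 -0.19  2.82] spin -0.05
```

Emit:
drive_tool --series '[[[0.12,-0.15,0.6,0,100],[0.12,-0.15,1.4,0,100],[0.12,-0.15,2.2,0,100],[0.12,-0.15,2.7,0,100],[0.12,-0.15,2.8,0,100],[0.12,-0.15,2.8,0,100],[0.12,-0.15,2.8,0,60],[0.12,-0.15,2.8,0,28]]]'

```text
time: 31.85
ee_pos: [0.4843, 0.1033, 0.0372]
tcp_rot: [3.14, -0.001, 1.338]
wrist_force: [-0.3, 0.3, -0.0]
gripper_width: 0.0592
grip_force: 0.0
```

Emit:
drive_tool --series '[[[0,0,0,0,28],[0,0,0,0,28],[0,0,0,0,28],[0,0,0,0,28],[0,0,0,0,28],[0,0,0,0,28],[0,0,0,0,28],[0,0,0,0,28]]]'

```text
time: 32.65
ee_pos: [0.4839, 0.1033, 0.0373]
tcp_rot: [3.14, -0.0, 1.339]
wrist_force: [0.2, -0.6, 8.3]
gripper_width: 0.0314
grip_force: 58.8
```

Emit:
drive_tool --series '[[[0,0,-0.2,0,28],[0,0,-0.5,0,28],[0,0,-1,0,28],[0,0,-1.6,0,28],[0,0,-2.4,0,28],[0,0,-3,0,28],[0,0,-3,0,28],[0,0,-3,0,28]]]'

```text
time: 33.45
ee_pos: [0.4836, 0.1029, 0.1266]
tcp_rot: [3.141, -0.0, 1.338]
wrist_force: [-0.6, -0.1, -1.7]
gripper_width: 0.0317
grip_force: 59.6
```

```bash
python3 -c "
from h import *
go(.5566,-.0995,.126,96.7)"
```

```text
t 33.45 pos [0.4836 0.1029 0.1266] rpy [ 1.7996e+02 -1.0000e-02  7.6670e+01] w 0.0317 F [-0.6 -0.1 -1.7] -> units [-6.    3.92  0.02] spin -2.5
```

Emit:
drive_tool --series '[[[-0.4,0.2,0,-0.2,28],[-1.1,0.7,0,-0.5,28],[-2,1.3,0,-0.9,28],[-3,2,0,-1.3,28],[-4,2.6,0,-1.7,28],[-5,3.3,0,-2.1,28],[-5.6,3.7,0,-2.4,28],[-6,3.9,0,-2.5,28]]]'

```text
time: 34.25
ee_pos: [0.5557, -0.1018, 0.1246]
tcp_rot: [-3.139, -0.0, 1.685]
wrist_force: [0.1, 0.5, -0.8]
gripper_width: 0.0315
grip_force: 59.6
```

Emit:
drive_tool --series '[[[0,0,0.1,0,28],[0,0,0.3,0,28],[0,0,0.7,0,28],[0,0,1.1,0,28],[0,0,1.4,0,28],[0,0,1.4,0,28],[0,0,1.4,0,28],[0,0,1.4,0,28]]]'

```text
time: 35.05
ee_pos: [0.5564, -0.0987, 0.0846]
tcp_rot: [3.141, 0.0, 1.688]
wrist_force: [0.2, -0.1, -0.6]
gripper_width: 0.0312
grip_force: 59.6
```

```bash
python3 -c "
from h import *
go(.5566,-.1000,.0337,96.7)"
```

```text
t 35.05 pos [ 0.5564 -0.0987  0.0846] rpy [1.7995e+02 1.0000e-02 9.6710e+01] w 0.0312 F [ 0.2 -0.1 -0.6] -> units [-0.04 -0.    1.7 ] spin 0.0
```

Emit:
drive_tool --series '[[[-0.04,0,0.4,0,28],[-0.04,0,0.8,0,28],[-0.04,0,1.1,0,28],[-0.04,0,1.35,0,28],[-0.04,0,1.5,0,28],[-0.04,0,1.6,0,28],[-0.04,0,1.65,0,28],[-0.04,0,1.66,0,28]]]'

```text
time: 35.85
ee_pos: [0.5562, -0.1001, 0.0345]
tcp_rot: [3.142, 0.0, 1.688]
wrist_force: [-0.2, -0.8, -1.6]
gripper_width: 0.0317
grip_force: 59.6
```

```bash
python3 -c "
from h import *
go(.5566,-.1000,.0333,96.7)"
```

```text
t 35.85 pos [ 0.5562 -0.1001  0.0345] rpy [180.     0.    96.69] w 0.0317 F [-0.2 -0.8 -1.6] -> units [0.   0.01 0.04] spin -0.0
```

Emit:
drive_tool --series '[[[0,0,0.02,0,28],[0,0,0.04,0,28],[0,0,0.04,0,28],[0,0,0.04,0,34],[0,0,0.04,0,45],[0,0,0.04,0,60],[0,0,0.04,0,80],[0,0,0.04,0,100]]]'

```text
time: 36.65
ee_pos: [0.5562, -0.1001, 0.0334]
tcp_rot: [3.141, 0.0, 1.688]
wrist_force: [-0.5, 0.0, 0.6]
gripper_width: 0.0779
grip_force: 0.0
```

Emit:
drive_tool --series '[[[0,0,0,0,100],[0,0,0,0,100],[0,0,-0.8,0,100],[0,0,-2,0,100],[0,0,-3.2,0,100],[-1.5,0,-4.5,0,100],[-3,0,-5,0,100],[-4.5,0,-5,0,100]]]'

```text
time: 37.45
ee_pos: [0.5741, -0.2338, 0.187]
tcp_rot: [3.136, 0.002, 1.69]
wrist_force: [1.0, -0.8, -0.5]
gripper_width: 0.0852
grip_force: 0.0
```

Emit:
drive_tool --series '[[[0,0,0,0,100],[0,0,0,0,100],[0,0,0,0,100],[0,0,0,0,100],[0,0,0,0,100],[0,0,0,0,100],[0,0,0,0,100],[0,0,0,0,100]]]'

```text
time: 38.25
ee_pos: [0.5718, -0.2329, 0.1833]
tcp_rot: [-3.142, 0.0, 1.688]
wrist_force: [-0.6, 0.5, -0.2]
gripper_width: 0.0857
grip_force: 0.0
```

```bash
python3 - <<'E'
from m import *
from station import grab_frame
f,T=snap('p4');f2=grab_frame('top')
go(.483,.1035,.14,77)
for g in ((.58,-.302),(.5725,-.235),(.5645,-.167),(.5566,-.0995)):
  for a,b in ((f,T),(f2,cam(f2))): 
    try: top(a,b,g,.033)
    except Exception as e: print(e)
E
```

```text
t 38.35 pos [ 0.5718 -0.2332  0.1833] rpy [-179.99    0.     96.7 ] w 0.0855 F [-0.3  0.5  1.1] -> units [11.49 -1.63  1.44] spin 2.46
ztop 0.0528 660 [ 579.8 -301.1] [21.6 31.9] 6.3
ztop 0.0434 12 [ 574.5 -306.2] [39.7 17.5] 73.1
ztop 0.0522 1291 [ 571.5 -233.8] [45.9 34.2] 8.0
ztop 0.0552 160 [ 571.5 -234.3] [46.9 27.6] 7.3
ztop 0.054 989 [ 563.6 -164.2] [44. 30.] 6.5
ztop 0.0565 117 [ 563.9 -167.3] [44.6 31.7] 6.7
ztop 0.0545 1676 [ 554.4 -100.3] [34.9 32.9] 8.0
ztop 0.0569 143 [ 554.8 -102.6] [31.6 32.3] 45.4
```

View pics/p4.png

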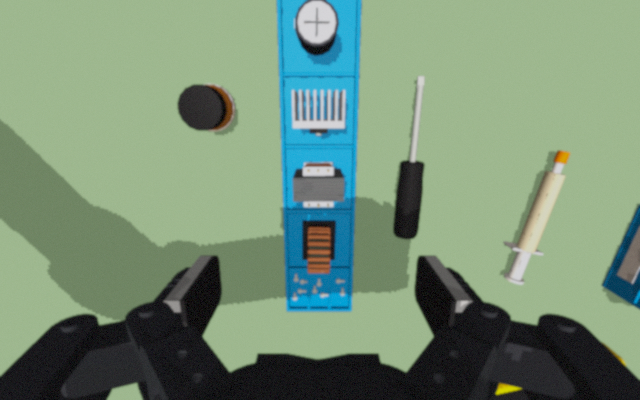

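All four stand upright in order: capacitor (317,22), heat sink (318,110), transformer (318,185) and choke (319,248). Each is within about 2 mm of its cell centre, and the gripper is clear.

```bash
python3 -c "
from station import hand_in
print(hand_in())"
```

```text
the job is handed in; nothing more can be done
None
```

I moved all four components into the tray in order (choke, transformer, heat sink, capacitor, starting from the screw end), each upright and within about 2 mm of its cell centre, with none dropped, and handed the job in at about 38 s.

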